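Clamp a barn gable in the toymaker's jig

ROBOT

A 6-joint arm with a two-finger parallel gripper is mounted at the origin on the work surface. World frame = base frame: x ahead of the robot, y to its left, z up, the work surface at z = 0. Lengths are in m, angles in degrees, forces in N, time in s.
With the tool pointing down it reaches from about 0.4 to 0.825 m from the base axis. Payload 7 kg.
Tool frame: the origin (TCP) lies between the finger pads; the fingertips stand 14 mm ahead of it and the grasp point (between the pads) lies 5 mm behind it; z points along the fingers, y is the line along which they close (so a half turn about z gives the same grasp; the last joint's range is limited). The gripper opens to 88 mm and grips with 3 to 60 N. Pads are 19 mm wide; open, the fingers measure 130 mm over their backs; the gripper's body (78 mm by 193 mm) begins 47 mm behind the grasp point.
Start: joints at [79.876, 20.546, 0.682, 0, -70.136, -16.507], TCP at [0.303, 0.603, 0.208] pointing down, gripper open.
Joint ranges: [-176.03, 176.03], [-82.01, 121.73], [-58.28, 71.71], [-173.87, 95.51], [-174.79, -0.11], [-173.66, 173.66]. Speed limits (degrees/s): [136.94, 136.94, 172.46, 180, 180, 180].

INTERFACE

Orientations are given as [roll, pitch, yaw] about the fixed x, y, z axes, in that order (R = Rz(yaw) Ry(pitch) Rx(roll)).
In Python, from plant import status, cams, job gives the robot as it stands. The module is installed in compiled form; this text tells all that it offers.
- The arm moves only by the tool step_arm, never from a script. Its arguments are lists of equal length, an entry for each row: "xyz": the shift along the tool's x, y, z each as a share of 20 cm, from -1 to 1, a list of three; "yaw": the turn about the tool's z as a share of 360 degrees, from -1 to 1; "claw": the closure, from -1 (fully open) to 1 (shut). A call has 1 to 20 rows; each row is the pose to reach, as a shift and turn from the pose commanded when the call began, along the tool's axes at that moment, turning the shorter way round; what a row does not reach only later rows make up. A row lasts 1/12 s, in which the tool goes at most 41.7 mm and 7.16 degrees, less where a joint would pass 70% of its speed; a pose out of reach is approached as far as the arm can. A call with a number of a shift or a turn outside -1 to 1 is refused whole. A call with a gripper value outside its range is refused whole. The fingers move at their own pace and stop on an object; "grip_force" is the grip in N (left out, the last holds). Time passes only in rows, so rows that repeat a pose let the fingers close. It gives the time, the measured TCP pose, the force, the opening and the grip force at its end, in the units of the state.
- status.get_state(): the state, without advancing time (a new reading comes with each control period).
- cams.capture(name): name is "scene" or "top" or "wrist"; returns (picture, depth): 384x512x3 uint8, blue, green, red; 384x512 float32, m along the optical axis (not along the pixel's ray), 0 where there is no reading.
- cams.calibration(name): a dict with "mtx" (3x3 intrinsics, pixels), "camera_from_world" (4x4, takes a point from world to camera coordinates); the wrist camera has in their place "T_tool_cam" (4x4, takes a point from camera to tool coordinates, whose origin is the TCP and whose axes are the flange's). Camera axes: x right, y down, z forward; pixel columns grow to the right and rows downward; lengths in m; the calibration is good to about 2 mm. A picture is of the moment at which its call begins: read the wrist's pose just before it. calibration takes no time and is no camera call.
- job.close_job(): hands the job in; it is judged then, once.
The state is a dict: "time_s": time; "joints": joint angles; "qd": joint speeds; "joint_torque": joint torques, N m; "tcp_pos": TCP position; "eef_rot": TCP orientation; "contact_force": force on the tool from outside, world axes, zero at the start; "moment": the same for the moment, N m; "gripper_width": finger opening in m; "gripper_force": force on a finger pad.
Only numpy, scipy, OpenCV 4.12 (cv2) and the standard library are available. Lean on these libraries where they do the work, as an engineer would, in place of code of your own. Each camera call takes 0.05 s, during which the arm holds its last target. There are 200 camera calls.

TASK

Slide the toy barn's gable wall fully home in the clamping jig, flush against both the side fence and the end stop, pushing it gently. Then turn the clamp's ball knob clockwise until the screw holds the wall finger-tight, without overtightening it and marking the soft wood, and let go. Leave the other things on the bench where they are.

Things in the scene. Friction and masses are not known exactly. Their poses are not given: they have to be found in the camera images.
- jig: Toymaker's clamping jig, fixed to the bench: beech bed 300 x 150 x 24 mm with fence, stop and an overhead screw clamp. Origin on the bench top under the screw's axis; x runs along the bed to the end stop (roughly away from the robot), y to its left, z up. Bed: x -190 to +110, y -75 to +75, top at z = 24 mm.
- gable_home (a point): Point of the jig where the gable's origin lies when the gable is fully home (jig x = -13, y = 0, z = 24 mm); the gable's x axis is then parallel to the jig's.
- boss_top (a point): Top centre of the clamp's boss, 114 mm above the bench on the screw's axis. Boss 36 mm across, jig z 78 to 114. A grey arm 32 mm wide, top at z = 108, runs from it along +x to the column (jig x 70 to 116, 44 mm wide).
- end_stop: Hardwood block on the bed, 16 mm along x, 72 mm along y, 16 mm high, fixed. Its face that meets the gable's foot is at jig x = +42 mm; origin at the bottom of that face (jig y = 4, z = 24 mm).
- side_fence: Hardwood strip on the left of the bed, 137 mm long, 14 mm thick, 16 mm high, fixed. Its face that meets the gable's long edge is at jig y = +33 mm and spans jig x -95 to +42 mm; origin at the bottom of that face, mid length. The right side of the bed is open.
- clamp_screw: Upright clamp screw. Origin at the centre of its ball knob, 152 to 155 mm above the bench at the start; z up; its rotation about z goes round with the ball. Clockwise from above screws it down, ball and all, 2.2 mm per rad (14 mm a turn). Turns freely with about 0.2 N m and stays where it is left. The nose meets the wall after 0.8 to 3 rad; then the load grows about 100 N per rad.
- knob_ball (a point): Centre of the knob: a smooth polished wooden ball, 40 mm across, friction about 0.2. It turns only if the fingers close across its widest part, tips below this point (clear spindle, 13 mm thick, for 30 mm below). In a bounded pinch it slips round in them once it is tight: a 28 N pinch slips at about 50 N under the nose, 38 N at 80 N, 48 N at 105 N; over 50 N can overtighten.
- spindle_end (a point): On the screw's axis, 106 mm below the ball's centre. The face of the rubber nose (22 mm across) that bears on the wall sits 0 to 2.5 mm below this point, as last set (not measured). Finger-tight means 25 N or more under the nose; more than 120 N marks the wood.
- gable: The loose work: pale spruce gable wall lying flat on the bed under the screw, 18 mm thick, about 85 g; a rectangle 110 x 66 mm with a right-angled peak on its near end. Origin: middle of the rectangle's underside; x points to the foot (straight far end, x = +55 mm), long edges at y = +33 and -33, peak at x = -88. Starts 22 to 45 mm short of the stop, 9 to 17 mm off the fence, up to 0.1 rad askew.
- gable_peak (a point): Tip of the gable's peak, at half its thickness (9 mm above its underside).
- cow: Bystander: brown moulded toy cow, 70 mm long, loose, right of the jig; origin at the middle of its underside.
- horse: Bystander: black toy horse, 80 mm long and 85 mm high, loose, right of the jig; origin at the middle of its underside.
- sheep: Bystander: pale toy sheep, 52 mm long, loose, near right of the jig; origin at the middle of its underside.
- cottage: Bystander: finished toy log cottage with a plank roof, 150 x 90 mm, about 120 mm high, loose, left of the jig; origin at the middle of its underside.
- jar: Bystander: turned wooden jar with a domed lid, 90 mm across, 120 mm high, loose, far left; origin at the middle of its underside.
- brush: Bystander: flat brush with a wooden handle, 200 mm long, loose, far right; origin at the middle of its underside.
- mallet: Bystander: wooden mallet, 210 mm long, loose, far left; origin at the middle of its underside.
Mind the look-alikes: they are no part of the job. There is more than one size of the gable; the one meant has the size given above.

How it is judged (in metres and radians):
On the way, in this order (a step that is already met when the one before it is completed fails the run):
1. the gable wall lies fully home against fence and stop (x of gable in the frame of jig above -0.0155 m and y of gable in the frame of jig above -0.0025 m and angle between the x axis of gable and the x axis of jig, either way round below 0.03 rad), for 0.2 s.
2. the screw's nose bears on the gable wall (contact force between clamp_screw and gable above 25 N), for 0.2 s.
At the end, for the whole second after the job is handed in: The gable lies fully home: within 2.5 mm of the end stop and of the side fence and within 0.03 rad of square to them; the screw's nose bears on it with at least 25 N, and the knob is let go (all of step 1 and contact force between clamp_screw and gable above 25 N); the robot touches nothing.
It fails at once if the screw is overtightened and marks the wood: more than 120 N under its nose (contact force between clamp_screw and gable above 120 N).
It fails at once if the wall is banged or forced into the end stop with more than 30 N (contact force between gable and end_stop above 30 N).
It fails at once if the wall is banged or forced into the side fence with more than 30 N (contact force between gable and side_fence above 30 N).
It fails at once if something else on the bench is moved by more than 15 mm (distance of any of cow, horse, sheep, cottage, jar, brush, mallet from where it was at the start of the episode above 0.015 m).
It also fails if it takes over 72 s, if anything falls off the work surface, if the arm or the gripper's body presses on something with over 40 N, if the wrist force passes 120 N, or if a joint passes its speed limit or range.

## Working session

There is one attempt and no reset: what is moved stays moved. The work goes in short steps, Python scripts to look and compute and a tool call to move; the robot and the scene stay as the last step left them, time stands still between calls to the robot, and variables do not carry over. Pictures are saved under pics/ and viewed, at most 10 in all, crops included, and the job is handed in when it is done.

Besides the shell and the picture viewer there is one more tool, called after "Call:" by a JSON object that holds its "api" and its "payload", one argument or row to a line. step_arm: Moves the arm, as the interface text tells. Shift numbers are shares of 20 cm and turn numbers shares of 360 degrees, none past 1 either way. Its arguments: {"type":"object","properties":{"xyz":{"type":"array"},"yaw":{"type":"array"},"claw":{"type":"array"},"grip_force":{"type":"number"}},"required":["xyz","yaw","claw"]}

```bash
mkdir -p pics
python3 - <<'E'
from plant import status,cams
import cv2,numpy as np
print(status.get_state())
for n in("scene","top"):
    p,d=cams.capture(n); cv2.imwrite(f"pics/{n}0.png",p); np.save(f"{n}0.npy",d)
    c=cams.calibration(n); print(n,np.round(c["mtx"],1),np.round(c["camera_from_world"],4))
print(cams.calibration("wrist"))
E
```

```text
{'time_s': 0.0, 'joints': array([ 7.98759792e+01,  2.05915240e+01,  6.34845022e-01, -2.04193068e-02,
       -7.01358821e+01, -1.65071572e+01]), 'qd': array([ 0.00503595,  0.00319372,  0.00856305, -0.0218873 , -0.00223074,
        0.05618551]), 'joint_torque': array([-1.38759264e-03, -5.82715845e+01,  2.93074769e+01,  6.99772239e+00,
        7.13321962e-03, -1.78126411e-04]), 'tcp_pos': array([0.30235614, 0.60292171, 0.20712891]), 'eef_rot': array([ 1.79905799e+02, -7.89808349e-03, -2.66381253e+01]), 'contact_force': array([-0.20035037, -0.84911416, -0.45305809]), 'moment': array([ 0.04290663, -0.03323148,  0.02814678]), 'gripper_force': 0.0, 'gripper_width': 0.08744626344991241}
scene [[355.4   0.  256.6]
 [  0.  355.4 194.9]
 [  0.    0.    1. ]] [[ 0.8843  0.4667 -0.0163 -0.5382]
 [ 0.3625 -0.7081 -0.606  -0.1299]
 [-0.2943  0.5299 -0.7953  1.2994]
 [ 0.      0.      0.      1.    ]]
top [[476.6   0.  258.9]
 [  0.  476.6 189.7]
 [  0.    0.    1. ]] [[-1.5000e-03 -1.0000e+00 -3.6000e-03  4.2200e-02]
 [-9.9190e-01  2.0000e-03 -1.2700e-01  5.9290e-01]
 [ 1.2700e-01  3.3000e-03 -9.9190e-01  1.6052e+00]
 [ 0.0000e+00  0.0000e+00  0.0000e+00  1.0000e+00]]
{'mtx': array([[338.70112972,   0.        , 248.62094733],
       [  0.        , 338.70112972, 187.09085878],
       [  0.        ,   0.        ,   1.        ]]), 'T_tool_cam': array([[-2.44615581e-04, -9.69720058e-01, -2.44219059e-01,
         6.59412789e-02],
       [ 9.99999734e-01, -4.05118630e-04,  6.06980252e-04,
         1.73063158e-04],
       [-6.87538616e-04, -2.44218845e-01,  9.69719899e-01,
        -1.77315308e-01],
       [ 0.00000000e+00,  0.00000000e+00,  0.00000000e+00,
         1.00000000e+00]])}
```

View pics/top0.png

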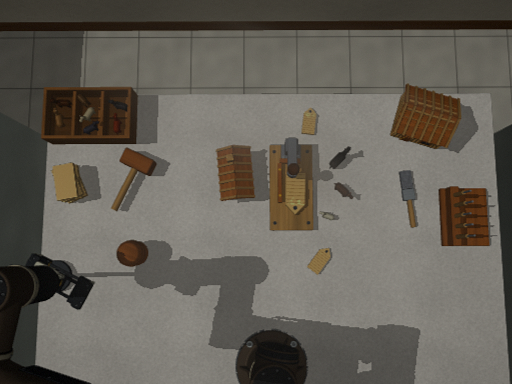

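View pics/scene0.png

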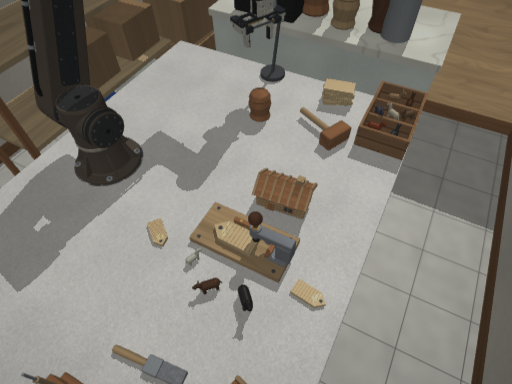

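The top view shows the jig at about (291,187) with a gable on its bed at (296,195). The ball knob is at about (293,169). There are look-alike gables at (310,121) and (320,261), loose on the bench. The one in the jig fits, because it lies on the bed under the screw. I'll confirm its size with an enlarged crop.

```bash
cat > h.py <<'E'
import numpy as np,cv2
from plant import cams,status
from scipy.spatial.transform import Rotation as R
def cam(n,st=None):
    c=cams.calibration(n); K=np.array(c["mtx"])
    if n=="wrist":
        st=st or status.get_state(); T=np.eye(4); T[:3,:3]=R.from_euler("xyz",st["eef_rot"],degrees=True).as_matrix(); T[:3,3]=st["tcp_pos"]
        W=T@c["T_tool_cam"]
    else: W=np.linalg.inv(c["camera_from_world"])
    return K,W
def ray(kw,u,v):
    K,W=kw; d=W[:3,:3]@np.linalg.solve(K,[u,v,1.]); return W[:3,3],d
def onz(kw,u,v,z):
    o,d=ray(kw,u,v); return o+d*(z-o[2])/d[2]
def proj(kw,p):
    K,W=kw; q=K@(W[:3,:3].T@(np.asarray(p)-W[:3,3])); return q[:2]/q[2]
def tri(rays):
    A=np.zeros((3,3));b=np.zeros(3)
    for o,d in rays:
        d=d/np.linalg.norm(d);P=np.eye(3)-np.outer(d,d);A+=P;b+=P@o
    x=np.linalg.solve(A,b); return x,[np.linalg.norm((np.eye(3)-np.outer(d,d)/(d@d))@(x-o)) for o,d in rays]
E
python3 - <<'E'
from h import *
p=cv2.imread("pics/top0.png"); c=p[95:280,240:370]
c=cv2.resize(c,None,fx=3.2,fy=3.2,interpolation=cv2.INTER_CUBIC); cv2.imwrite("pics/crop0.png",c)
k=cam("top")
for n,u,v,z in [("bed NL",269.5,230.5,.024),("bed NR",313,230.5,.024),("FL",269.5,144,.024),("FR",313,144,.024),("ball",293,169,.153),("peak",295,214,.042)]:
    print(n,onz(k,u,v,z).round(4))
E
```

```text
bed NL [0.4533 0.0051 0.024 ]
bed NR [ 0.453  -0.1445  0.024 ]
FL [0.7569 0.0037 0.024 ]
FR [ 0.7565 -0.1493  0.024 ]
ball [ 0.6453 -0.0691  0.153 ]
peak [ 0.5086 -0.0819  0.042 ]
```

View pics/crop0.png

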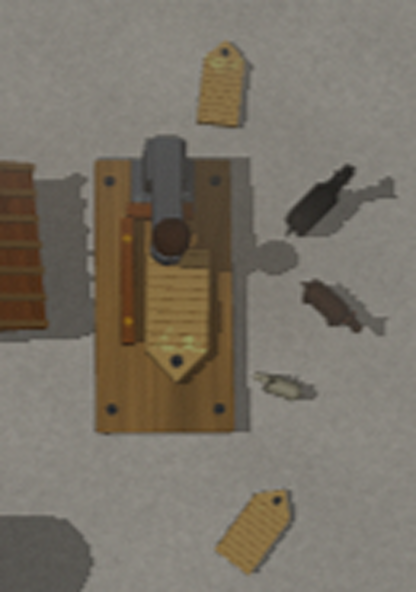

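The enlarged crop settles which gable is meant. The jig's gable, 145–210 px wide in the crop, comes to about 66 mm. The two loose ones, at crop (222,85) and (255,530), are about 45 mm wide, so they are look-alikes. The jig is square with the world and its screw is near (0.645,-0.07). Next I move the wrist camera over it.

Call:
{"api": "step_arm", "payload": {
  "xyz": [
    [0.86,0.825,-0.15],
    [0.86,0.825,-0.15],
    [0.86,0.825,-0.15],
    [0.86,0.825,-0.15],
    [0.86,0.825,-0.15],
    [0.86,0.825,-0.15],
    [0.86,0.825,-0.15]
  ],
  "yaw": [0,0,0,0,0,0,0],
  "claw": [-1,-1,-1,-1,-1,-1,-1]
}}

```text
time_s: 0.68
tcp_pos: [0.3834, 0.3743, 0.2394]
eef_rot: [-179.9, -0.0, -26.8]
contact_force: [0.9, 1.2, -0.3]
gripper_width: 0.0879
gripper_force: 0.0
```

Call:
{"api": "step_arm", "payload": {
  "xyz": [
    [0.86,0.825,-0.15],
    [0.86,0.825,-0.15],
    [0.86,0.825,-0.15],
    [0.86,0.825,-0.15],
    [0.86,0.825,-0.15],
    [0.86,0.825,-0.15],
    [0.86,0.825,-0.15]
  ],
  "yaw": [0,0,0,0,0,0,0],
  "claw": [-1,-1,-1,-1,-1,-1,-1]
}}

```text
time_s: 1.27
tcp_pos: [0.4632, 0.1502, 0.2689]
eef_rot: [-180.0, -0.0, -26.8]
contact_force: [-0.2, 1.0, -0.2]
gripper_width: 0.0876
gripper_force: 0.0
```

Call:
{"api": "step_arm", "payload": {
  "xyz": [
    [0.86,0.825,-0.15],
    [0.86,0.825,-0.15],
    [0.86,0.825,-0.15],
    [0.86,0.825,-0.15],
    [0.86,0.825,-0.15],
    [0.86,0.825,-0.15],
    [0.86,0.825,-0.15],
    [0.86,0.825,-0.15],
    [0.86,0.825,-0.15],
    [0.86,0.825,-0.15],
    [0.86,0.825,-0.15]
  ],
  "yaw": [-0.074,-0.074,-0.074,-0.074,-0.074,-0.074,-0.074,-0.074,-0.074,-0.074,-0.074],
  "claw": [-1,-1,-1,-1,-1,-1,-1,-1,-1,-1,-1]
}}

```text
time_s: 2.18
tcp_pos: [0.5417, -0.0694, 0.2978]
eef_rot: [-180.0, 0.0, 0.1]
contact_force: [1.1, 0.9, 0.5]
gripper_width: 0.0875
gripper_force: 0.0
```

Run:
```python
from h import *
st=status.get_state(); print(st["time_s"],st["joints"].round(1),st["tcp_pos"].round(4),st["eef_rot"].round(2),st["contact_force"].round(1))
p,d=cams.capture("wrist"); cv2.imwrite("pics/w1.png",p); np.savez("w1.npz",tcp_pos=st["tcp_pos"],eef_rot=st["eef_rot"],d=d)
```

```text
2.1833 [ 13.2   5.7  -7.2  -0.  -77.2  76.8] [ 0.5417 -0.0694  0.2978] [-1.7999e+02  2.0000e-02  7.0000e-02] [1.1 0.9 0.5]
```

View pics/w1.png

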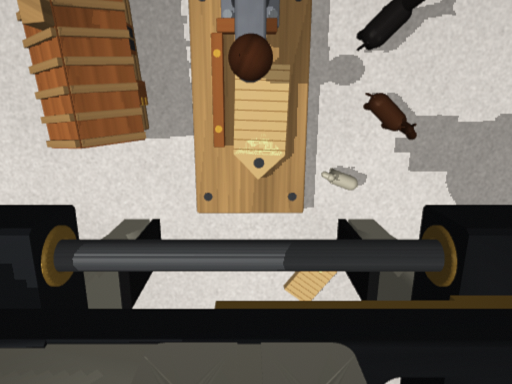

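The wrist view shows the bed's near corners at about (197,212) and (303,212). The peak is at (259,179), the ball at (251,57) and the fence at u 211–224, ending at v 147. I'll segment these and triangulate.

```bash
cat > seg.py <<'E'
from h import *
def gable(p,roi):
    x0,y0,x1,y1=roi; h=cv2.cvtColor(p,cv2.COLOR_BGR2HSV)
    m=np.zeros(p.shape[:2],np.uint8); m[y0:y1,x0:x1]=cv2.inRange(h,(12,60,165),(32,200,255))[y0:y1,x0:x1]
    m=cv2.morphologyEx(m,cv2.MORPH_CLOSE,np.ones((5,5)));
    c=max(cv2.findContours(m,cv2.RETR_EXTERNAL,cv2.CHAIN_APPROX_NONE)[0],key=cv2.contourArea); return c
def ball(p,roi):
    x0,y0,x1,y1=roi; h=cv2.cvtColor(p,cv2.COLOR_BGR2HSV)
    m=np.zeros(p.shape[:2],np.uint8); m[y0:y1,x0:x1]=cv2.inRange(h,(0,60,10),(14,255,110))[y0:y1,x0:x1]
    m=cv2.morphologyEx(m,cv2.MORPH_OPEN,np.ones((5,5)))
    c=max(cv2.findContours(m,cv2.RETR_EXTERNAL,cv2.CHAIN_APPROX_NONE)[0],key=cv2.contourArea); return cv2.minEnclosingCircle(c),cv2.contourArea(c)
E
python3 - <<'E'
from seg import *
p=cv2.imread("pics/w1.png"); h=cv2.cvtColor(p,cv2.COLOR_BGR2HSV); t=cv2.imread("pics/top0.png"); th=cv2.cvtColor(t,cv2.COLOR_BGR2HSV)
for u,v in [(240,190),(270,130),(245,85),(219,100),(300,120),(250,60),(262,160),(205,150)]: print((u,v),h[v,u])
for u,v in [(293,200),(300,190),(293,168),(281,190),(275,210)]: print("top",(u,v),th[v,u])
print("row130",[tuple(h[130,u]) for u in range(190,316,3)])
z=np.load("w1.npz"); k=cam("wrist",dict(tcp_pos=z["tcp_pos"],eef_rot=z["eef_rot"]))
c=gable(p,(225,20,320,200)); print("gable",cv2.boundingRect(c),cv2.contourArea(c),cv2.approxPolyDP(c,4,True).ravel())
print(ball(p,(200,10,300,110)),ball(t,(280,150,310,185)))
E
```

```text
(240, 190) [ 17 131 171]
(270, 130) [ 18 128 188]
(245, 85) [ 19 108 218]
(219, 100) [ 13 177 157]
(300, 120) [ 17 130 175]
(250, 60) [ 10 174  72]
(262, 160) [120   4  66]
(205, 150) [ 17 130 178]
top (293, 200) [ 20 132 135]
top (300, 190) [ 20 130 135]
top (293, 168) [ 12 111  60]
top (281, 190) [ 14 168  85]
top (275, 210) [ 17 143 112]
row130 [(np.uint8(15), np.uint8(17), np.uint8(150)), (np.uint8(16), np.uint8(60), np.uint8(128)), (np.uint8(17), np.uint8(130), np.uint8(180)), (np.uint8(17), np.uint8(130), np.uint8(182)), (np.uint8(17), np.uint8(128), np.uint8(183)), (np.uint8(17), np.uint8(130), np.uint8(179)), (np.uint8(17), np.uint8(130), np.uint8(177)), (np.uint8(17), np.uint8(130), np.uint8(174)), (np.uint8(13), np.uint8(175), np.uint8(150)), (np.uint8(21), np.uint8(181), np.uint8(211)), (np.uint8(20), np.uint8(180), np.uint8(214)), (np.uint8(12), np.uint8(176), np.uint8(129)), (np.uint8(17), np.uint8(133), np.uint8(111)), (np.uint8(17), np.uint8(133), np.uint8(115)), (np.uint8(16), np.uint8(134), np.uint8(116)), (np.uint8(19), np.uint8(124), np.uint8(194)), (np.uint8(18), 
[... 781 characters left out ...]
 np.uint8(135), np.uint8(104)), (np.uint8(17), np.uint8(136), np.uint8(107)), (np.uint8(17), np.uint8(133), np.uint8(109)), (np.uint8(17), np.uint8(130), np.uint8(174)), (np.uint8(17), np.uint8(129), np.uint8(180)), (np.uint8(17), np.uint8(129), np.uint8(184)), (np.uint8(16), np.uint8(20), np.uint8(143)), (np.uint8(17), np.uint8(16), np.uint8(148)), (np.uint8(17), np.uint8(16), np.uint8(144))]
gable (225, 75, 82, 125) 7029.5 [235  75 234 144 225 146 225 199 252 199 253 180 275 163 280 164 276 199
 287 199 287 184 299 198 306  84 299  85 295 152 285 160 288  83 265  78
 246  83]
(((250.3783721923828, 56.864864349365234), 23.545900344848633), 1565.0) (((293.0, 168.5), 6.020897388458252), 76.0)
```

Call:
{"api": "step_arm", "payload": {
  "xyz": [
    [0.25,0,0],
    [0.25,0,0],
    [0.25,0,0],
    [0.25,0,0],
    [0.25,0,0]
  ],
  "yaw": [0,0,0,0,0],
  "claw": [-1,-1,-1,-1,-1]
}}

```text
time_s: 2.65
tcp_pos: [0.5915, -0.0698, 0.2981]
eef_rot: [-180.0, 0.0, 0.1]
contact_force: [-0.2, 0.9, -0.2]
gripper_width: 0.0875
gripper_force: 0.0
```

```bash
cat >> seg.py <<'E'
def gmask(p,roi):
    x0,y0,x1,y1=roi; h=cv2.cvtColor(cv2.GaussianBlur(p,(3,3),0),cv2.COLOR_BGR2HSV)
    m=np.zeros(p.shape[:2],np.uint8); m[y0:y1,x0:x1]=cv2.inRange(h,(18,70,150),(30,145,255))[y0:y1,x0:x1]
    m=cv2.morphologyEx(m,cv2.MORPH_CLOSE,np.ones((7,7))); m=cv2.morphologyEx(m,cv2.MORPH_OPEN,np.ones((5,5)))
    c=max(cv2.findContours(m,cv2.RETR_EXTERNAL,cv2.CHAIN_APPROX_NONE)[0],key=cv2.contourArea); return c
E
python3 - <<'E'
from seg import *
st=status.get_state()
p,d=cams.capture("wrist"); cv2.imwrite("pics/w2.png",p); np.savez("w2.npz",tcp_pos=st["tcp_pos"],eef_rot=st["eef_rot"],d=d)
print(st["tcp_pos"],st["eef_rot"])
R_=[]
for n in "12":
    q=cv2.imread(f"pics/w{n}.png"); dd=0 if n=="1" else 45
    z=np.load(f"w{n}.npz"); k=cam("wrist",dict(tcp_pos=z["tcp_pos"],eef_rot=z["eef_rot"]))
    c=gmask(q,(225,30+dd,320,195+dd)); a=cv2.approxPolyDP(c,4,True).reshape(-1,2); print(n,a.tolist())
    pk=c.reshape(-1,2); pk=pk[pk[:,1].argmax()]; b=ball(q,(200,10,300,110+dd+10)); print(pk,b)
    hsv=cv2.cvtColor(q,cv2.COLOR_BGR2HSV); f=cv2.inRange(hsv,(0,150,60),(15,255,200)); f[:,:200]=0; f[:,232:]=0
    cc=max(cv2.findContours(f,cv2.RETR_EXTERNAL,cv2.CHAIN_APPROX_NONE)[0],key=cv2.contourArea); print("fence",cv2.approxPolyDP(cc,3,True).reshape(-1,2).tolist())
    R_.append((ray(k,*pk),ray(k,*b[0][0])))
    v=q.copy(); cv2.drawContours(v,[c],-1,(0,0,255),1); cv2.drawContours(v,[cc],-1,(255,0,0),1); cv2.imwrite(f"pics/v{n}.png",cv2.resize(v[:250,180:330],None,fx=2.4,fy=2.4))
print("peak",tri([r[0] for r in R_])); print("ball",tri([r[1] for r in R_]), "w/top",tri([r[1] for r in R_]+[ray(cam("top"),293,168.5)]))
cv2.imwrite("pics/v.png",np.hstack([cv2.imread("pics/v1.png"),cv2.imread("pics/v2.png")]))
E
```

```text
[ 0.59150071 -0.06976143  0.29810991] [-1.79997021e+02  7.33132801e-03  6.25736936e-02]
1 [[280, 77], [254, 83], [235, 79], [232, 152], [237, 170], [249, 170], [256, 178], [284, 155], [288, 83]]
[256 178] (((250.3783721923828, 56.864864349365234), 23.545900344848633), 1565.0)
fence [[231, 18], [217, 18], [217, 32], [211, 33], [214, 146], [224, 146], [222, 33], [231, 33]]
2 [[287, 108], [273, 108], [272, 122], [258, 135], [234, 133], [233, 184], [225, 188], [226, 237], [249, 232], [252, 217], [269, 205], [282, 208], [283, 201], [290, 201], [292, 218], [298, 215], [301, 181], [295, 180], [292, 197], [284, 196]]
[226 237] (((249.52328491210938, 113.7356948852539), 21.413585662841797), 1359.0)
fence [[231, 63], [217, 63], [217, 76], [212, 77], [215, 184], [225, 181], [223, 77], [231, 76]]
peak (array([ 0.56617928, -0.06497581,  0.26842721]), [np.float64(0.010719169960170678), np.float64(0.010719169960170713)])
ball (array([ 0.64637041, -0.07133546,  0.1522687 ]), [np.float64(0.00016328419933412332), np.float64(0.0001632841993341328)]) w/top (array([ 0.64671686, -0.07064126,  0.15080355]), [np.float64(0.000882100430515941), np.float64(0.0006648523049530583), np.float64(0.0015102688358697013)])
```

View pics/v.png

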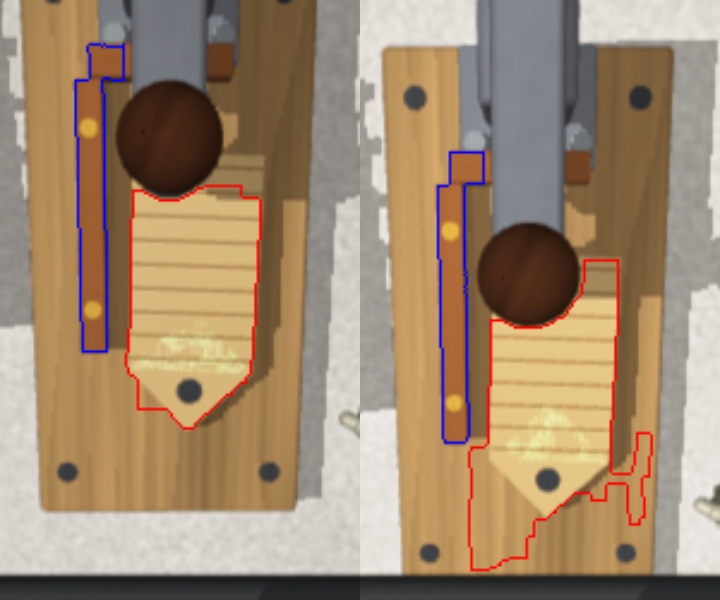

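In both views the gable's far parts are outlined well, but the mask leaks onto the bed near the peak, so I'll read those corners by eye. In view 1 they are peak (258.3,178.8), near-left (233.3,152.5), near-right (284.2,155) and fence end (224,146). In view 2 they are peak (257.5,215), (233.8,191.3), (285.4,192.9) and (224.7,184).

Run:
```python
from seg import *
k=[]
for n in "12":
    z=np.load(f"w{n}.npz"); k.append(cam("wrist",dict(tcp_pos=z["tcp_pos"],eef_rot=z["eef_rot"])))
for n,a,b,zz in [("peak",(258.3,178.8),(257.5,215),.042),("NL",(233.3,152.5),(233.8,191.3),.042),("NR",(284.2,155),(285.4,192.9),.042),("FR",(290.4,64.6),(287.5,109),.042),("fence end",(224,146),(224.7,184),.04),("screw near L",(207.9,196.5),(209,230.5),.024),("screw near R",(292,196.5),(291,230.5),.024)]:
    print(n,tri([ray(k[0],*a),ray(k[1],*b)])[0].round(4),[onz(q,*s,zz)[:2].round(4) for q,s in zip(k,(a,b))])
print([onz(k[0],*s,.024)[:2].round(4) for s in ((198,212.5),(303,212.5))])
print("bed far",[onz(k[1],*s,.024)[:2].round(4) for s in ((190,20),(314,20))])
print("fence far L/ near L v1",[onz(k[0],*s,.04)[:2].round(4) for s in ((211,33),(214,146),(222,33),(224,146))])
```

```text
peak [ 0.5098 -0.0826  0.0438] [array([ 0.5094, -0.0828]), array([ 0.5092, -0.0825])]
NL [ 0.5462 -0.0513  0.0572] [array([ 0.544 , -0.0504]), array([ 0.5422, -0.0509])]
NR [ 0.5421 -0.1167  0.0497] [array([ 0.5408, -0.1159]), array([ 0.5401, -0.1192])]
FR [ 0.6488 -0.1173  0.0626] [array([ 0.6509, -0.1205]), array([ 0.6484, -0.1189])]
fence end [ 0.5526 -0.0389  0.0439] [array([ 0.5521, -0.0384]), array([ 0.5517, -0.0388])]
screw near L [ 0.481  -0.0145  0.0272] [array([ 0.4801, -0.0138]), array([ 0.4798, -0.0143])]
screw near R [ 0.4811 -0.1301  0.0271] [array([ 0.4802, -0.1302]), array([ 0.4799, -0.1308])]
[array([0.4568, 0.0007]), array([ 0.457 , -0.1463])]
bed far [array([0.754 , 0.0013]), array([ 0.7542, -0.1503])]
fence far L/ near L v1 [array([ 0.6865, -0.0252]), array([ 0.5521, -0.0256]), array([ 0.6865, -0.0383]), array([ 0.5521, -0.0384])]
```

Call:
{"api": "step_arm", "payload": {
  "xyz": [
    [-0.078,0.4,0],
    [-0.078,0.4,0],
    [-0.078,0.4,0.3],
    [-0.078,0.4,0.6],
    [-0.078,0.4,0.9],
    [-0.078,0.4,0.9],
    [-0.078,0.4,0.9],
    [-0.078,0.4,0.9]
  ],
  "yaw": [0,0,0,0,0,0,0,0],
  "claw": [1,1,1,1,1,1,1,1],
  "grip_force": 20
}}

```text
time_s: 3.37
tcp_pos: [0.573, -0.1501, 0.1143]
eef_rot: [-180.0, 0.4, -0.0]
contact_force: [-0.4, -0.3, -0.7]
gripper_width: 0.0396
gripper_force: 0.0
```

Call:
{"api": "step_arm", "payload": {
  "xyz": [
    [0,0,0.15],
    [0,0,0.3],
    [0,0,0.37],
    [0,0,0.37],
    [0,0,0.37],
    [0,0,0.37]
  ],
  "yaw": [0,0,0,0,0,0],
  "claw": [1,1,1,1,1,1]
}}

```text
time_s: 3.87
tcp_pos: [0.5781, -0.1504, 0.0466]
eef_rot: [180.0, -0.2, 0.1]
contact_force: [-0.2, -0.1, 0.6]
gripper_width: 0.0024
gripper_force: 0.0
```

Call:
{"api": "step_arm", "payload": {
  "xyz": [
    [0,-0.01,0.01],
    [0,-0.02,0.01],
    [0,-0.03,0.01],
    [0,-0.037,0.01],
    [0,-0.044,0.01],
    [0,-0.051,0.01],
    [0,-0.058,0.01],
    [0,-0.065,0.01],
    [0,-0.071,0.01],
    [0,-0.077,0.01],
    [0,-0.083,0.01],
    [0,-0.088,0.01],
    [0,-0.093,0.01],
    [0,-0.097,0.01],
    [0,-0.1,0.01]
  ],
  "yaw": [0,0,0,0,0,0,0,0,0,0,0,0,0,0,0],
  "claw": [1,1,1,1,1,1,1,1,1,1,1,1,1,1,1]
}}

```text
time_s: 5.12
tcp_pos: [0.5763, -0.1303, 0.042]
eef_rot: [180.0, 0.0, 0.0]
contact_force: [-1.2, -0.9, 0.0]
gripper_width: 0.0006
gripper_force: 0.0
```

Run:
```python
from h import *
st=status.get_state(); print(st["contact_force"],st["tcp_pos"],st["eef_rot"])
p,d=cams.capture("wrist"); cv2.imwrite("pics/w3.png",p[:,:]); 
t,_=cams.capture("top"); t=t[130:235,255:325]
cv2.imwrite("pics/v3.png",np.hstack([p,cv2.resize(t,(256,384),interpolation=cv2.INTER_CUBIC)]))
```

```text
[-1.22583708 -0.91556369  0.03500653] [ 0.57633383 -0.13032852  0.04204893] [1.79999890e+02 3.20416017e-03 1.20460755e-02]
```

View pics/v3.png

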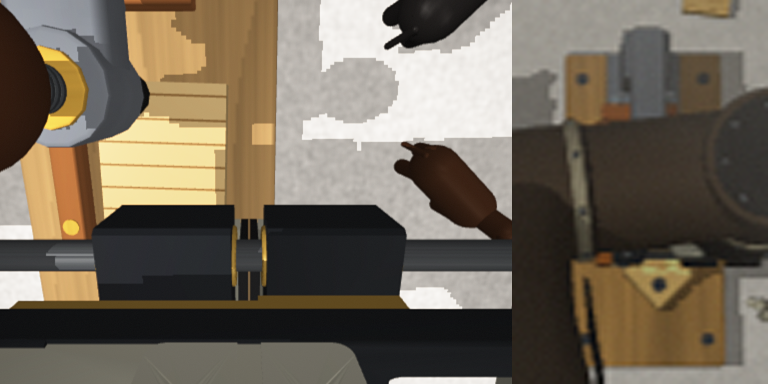

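The wrist view shows the gable's right edge at u≈227 (v 90–200), looking square. The fence's inner edge is at about (88,190) and the gable's left edge at about (101,190), so a gap is left.

Run:
```python
from seg import *
k=cam("wrist")
for u,v,z in [(227,95,.042),(227,190,.042),(101,190,.042),(88,190,.04)]: print(onz(k,u,v,z).round(4))
```

```text
[ 0.6454 -0.1199  0.042 ]
[ 0.5958 -0.1191  0.042 ]
[ 0.5958 -0.051   0.042 ]
[ 0.5953 -0.043   0.04  ]
```

Call:
{"api": "step_arm", "payload": {
  "xyz": [
    [0,-0.005,0],
    [0,-0.01,0],
    [0,-0.015,0],
    [0,-0.02,0],
    [0,-0.025,0],
    [0,-0.03,0],
    [0,-0.03,0]
  ],
  "yaw": [0,0,0,0,0,0,0],
  "claw": [1,1,1,1,1,1,1]
}}

```text
time_s: 5.8
tcp_pos: [0.5764, -0.1242, 0.0421]
eef_rot: [-180.0, 0.0, 0.0]
contact_force: [0.2, 0.6, -0.0]
gripper_width: 0.0006
gripper_force: 0.0
```

```bash
cat > edges.py <<'E'
from seg import *
import sys
# transitions along a row on the gable: strong V/hue gradients converted to y at z=.042
st=status.get_state(); print(st["time_s"],st["tcp_pos"].round(4),st["eef_rot"].round(2),st["contact_force"].round(1),st["moment"].round(2))
p,d=cams.capture("wrist"); cv2.imwrite(f"pics/{sys.argv[1]}.png",p); np.savez(f"{sys.argv[1]}.npz",d=d,**{q:st[q] for q in("tcp_pos","eef_rot")}); k=cam("wrist",st)
g=cv2.GaussianBlur(p,(3,3),0).astype(int)
for v in map(int,sys.argv[2:]):
    e=np.abs(g[v,2:]-g[v,:-2]).sum(1); 
    us=[u+1 for u in range(40,400) if e[u]>70 and e[u]==e[max(0,u-4):u+5].max()]
    print(v,[(u,onz(k,u,v,.042)[1].round(4)) for u in us])
E
python3 edges.py w4 130 165 185 195
```

```text
5.8 [ 0.5764 -0.1242  0.0421] [-1.8e+02  0.0e+00  2.0e-02] [ 0.2  0.6 -0. ] [-0.05  0.01  0.01]
130 [(70, np.float64(-0.0322)), (114, np.float64(-0.055)), (141, np.float64(-0.069)), (237, np.float64(-0.1187)), (262, np.float64(-0.1317)), (286, np.float64(-0.1441)), (311, np.float64(-0.1571))]
165 [(41, np.float64(-0.0145)), (62, np.float64(-0.0256)), (86, np.float64(-0.0384)), (99, np.float64(-0.0453)), (111, np.float64(-0.0516)), (212, np.float64(-0.1053)), (236, np.float64(-0.118)), (285, np.float64(-0.1441))]
185 [(65, np.float64(-0.0258)), (89, np.float64(-0.0387)), (102, np.float64(-0.0457)), (113, np.float64(-0.0516)), (213, np.float64(-0.1055)), (235, np.float64(-0.1174)), (285, np.float64(-0.1444))]
195 [(66, np.float64(-0.0256)), (90, np.float64(-0.0386)), (103, np.float64(-0.0457)), (113, np.float64(-0.0511)), (213, np.float64(-0.1054)), (235, np.float64(-0.1173)), (285, np.float64(-0.1445))]
```

Call:
{"api": "step_arm", "payload": {
  "xyz": [
    [0,-0.005,0],
    [0,-0.01,0],
    [0,-0.015,0],
    [0,-0.02,0],
    [0,-0.025,0],
    [0,-0.03,0],
    [0,-0.035,0],
    [0,-0.04,0],
    [0,-0.04,0]
  ],
  "yaw": [0,0,0,0,0,0,0,0,0],
  "claw": [1,1,1,1,1,1,1,1,1]
}}

```text
time_s: 6.6
tcp_pos: [0.5764, -0.1162, 0.0421]
eef_rot: [180.0, -0.0, 0.0]
contact_force: [-0.9, -0.3, 0.0]
gripper_width: 0.0006
gripper_force: 0.0
```

```bash
python3 edges.py w5 130 165 195
```

```text
6.6 [ 0.5764 -0.1162  0.0421] [ 1.8e+02 -0.0e+00  2.0e-02] [-0.9 -0.3  0. ] [-0.06  0.06 -0.02]
130 [(109, np.float64(-0.0444)), (141, np.float64(-0.061)), (161, np.float64(-0.0713)), (253, np.float64(-0.119)), (276, np.float64(-0.1309)), (300, np.float64(-0.1434)), (324, np.float64(-0.1558))]
165 [(79, np.float64(-0.0266)), (101, np.float64(-0.0383)), (113, np.float64(-0.0447)), (126, np.float64(-0.0516)), (213, np.float64(-0.0978)), (251, np.float64(-0.118)), (299, np.float64(-0.1435))]
195 [(49, np.float64(-0.0083)), (81, np.float64(-0.0257)), (105, np.float64(-0.0387)), (116, np.float64(-0.0447)), (128, np.float64(-0.0512)), (214, np.float64(-0.0979)), (250, np.float64(-0.1175)), (298, np.float64(-0.1436))]
```

Run:
```python
from h import *
p=cv2.imread("pics/w5.png"); s,_=cams.capture("scene"); s=s[170:290,170:320]
a=cv2.resize(p[60:300,80:330],None,fx=1.6,fy=1.6); b=cv2.resize(s,(400,384),interpolation=cv2.INTER_CUBIC)
cv2.imwrite("pics/v5.png",np.hstack([a,b])); d=np.load("w5.npz")["d"]
print(d[195:300:8,[200,225,240,247,250,256,270]].round(3))
```

```text
[[0.183 0.183 0.184 0.184 0.183 0.202 0.201]
 [0.184 0.184 0.185 0.184 0.203 0.204 0.202]
 [0.086 0.086 0.185 0.185 0.204 0.203 0.085]
 [0.079 0.08  0.186 0.166 0.166 0.166 0.079]
 [0.076 0.076 0.16  0.156 0.156 0.156 0.074]
 [0.072 0.074 0.146 0.147 0.146 0.146 0.074]
 [0.074 0.073 0.085 0.083 0.083 0.084 0.075]
 [0.074 0.074 0.082 0.081 0.082 0.082 0.074]
 [0.073 0.075 0.081 0.081 0.081 0.081 0.075]
 [0.074 0.075 0.082 0.082 0.082 0.081 0.075]
 [0.075 0.075 0.124 0.123 0.123 0.124 0.075]
 [0.076 0.076 0.124 0.122 0.125 0.124 0.077]
 [0.078 0.078 0.126 0.125 0.126 0.    0.077]
 [0.077 0.077 0.126 0.126 0.126 0.126 0.076]]
```

View pics/v5.png

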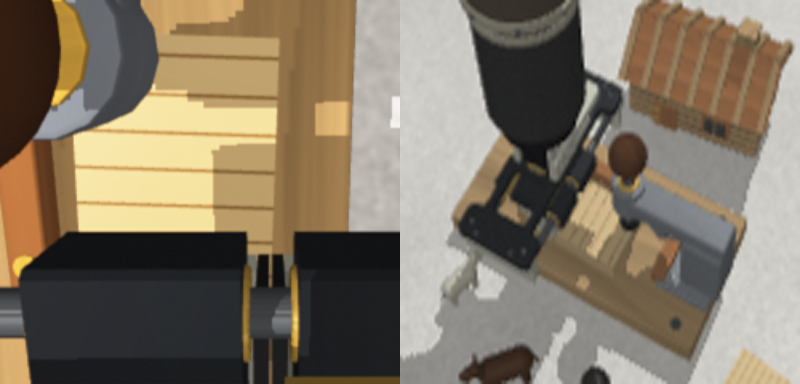

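Run:
```python
from h import *
z=np.load("w5.npz");d=z["d"]; K,W=cam("wrist",dict(tcp_pos=z["tcp_pos"],eef_rot=z["eef_rot"]))
for v in range(207,236,2):
    o=[]
    for u in (232,238,244,250,256,262,268):
        P=W[:3,:3]@(np.linalg.solve(K,[u,v,1.])*d[v,u])+W[:3,3]-z["tcp_pos"]; o.append(tuple((P*1000).round(0).astype(int)))
    print(v,*o)
```

```text
207 (np.int64(39), np.int64(4), np.int64(93)) (np.int64(10), np.int64(5), np.int64(1)) (np.int64(10), np.int64(2), np.int64(0)) (np.int64(5), np.int64(-1), np.int64(-16)) (np.int64(5), np.int64(-5), np.int64(-17)) (np.int64(4), np.int64(-9), np.int64(-18)) (np.int64(39), np.int64(-5), np.int64(93))
209 (np.int64(39), np.int64(4), np.int64(94)) (np.int64(9), np.int64(5), np.int64(1)) (np.int64(9), np.int64(2), np.int64(1)) (np.int64(3), np.int64(-1), np.int64(-17)) (np.int64(3), np.int64(-5), np.int64(-17)) (np.int64(3), np.int64(-9), np.int64(-17)) (np.int64(39), np.int64(-5), np.int64(95))
211 (np.int64(39), np.int64(4), np.int64(95)) (np.int64(8), np.int64(5), np.int64(1)) (np.int64(8), np.int64(2), np.int64(2)) (np.int64(2), np.int64(-1), np.int64(-17)) (np.int64(2), np.int64(-5), np.int64(-16)) (np.int64(2), np.int64(-9), np.int64(-17)) (np.int64(39), np.int64(-5), np.int64(95))
213 (np.int64(39), np.int64(4), np.int64(98)) (np.int64(7), np.int64(5), np.int64(1)) (np.int64(7), np.int64(2), np.int64(1)) (np.int64(1), np.int64(-1), np.int64(-18)) (np.int64(0), np.int64(-5), np.int6
[... 2734 characters left out ...]
36)) (np.int64(35), np.int64(-4), np.int64(99)) (np.int64(38), np.int64(-5), np.int64(108))
233 (np.int64(35), np.int64(4), np.int64(102)) (np.int64(10), np.int64(4), np.int64(37)) (np.int64(10), np.int64(2), np.int64(39)) (np.int64(10), np.int64(-1), np.int64(38)) (np.int64(10), np.int64(-4), np.int64(39)) (np.int64(35), np.int64(-4), np.int64(101)) (np.int64(38), np.int64(-5), np.int64(109))
235 (np.int64(35), np.int64(3), np.int64(102)) (np.int64(9), np.int64(4), np.int64(38)) (np.int64(10), np.int64(2), np.int64(40)) (np.int64(10), np.int64(-1), np.int64(41)) (np.int64(10), np.int64(-4), np.int64(41)) (np.int64(35), np.int64(-4), np.int64(103)) (np.int64(38), np.int64(-5), np.int64(110))
```

Run:
```python
from h import *
z=np.load("w1.npz");d=z["d"]; K,W=cam("wrist",dict(tcp_pos=z["tcp_pos"],eef_rot=z["eef_rot"]))
T=cams.calibration("wrist")["T_tool_cam"]
vv,uu=np.mgrid[150:384,0:512]; D=d[150:,:]; P=np.stack([(uu-K[0,2])/K[0,0]*D,(vv-K[1,2])/K[1,1]*D,D],-1)@T[:3,:3].T+T[:3,3]
ok=(D>0)&(P[...,2]<.05)&(D<.25)
print("max tool z",P[ok][:,2].max())
for lo in (-30,-20,-10,0,5,10,15):
    s=ok&(P[...,2]*1000>lo)&(P[...,2]*1000<lo+5)
    if s.any(): q=P[s]*1000; print(lo,s.sum(),q.min(0).round(),q.max(0).round(),np.unique(uu[s])[[0,-1]],np.unique(vv[s])[[0,-1]])
```

```text
max tool z -0.018409608906312186
-30 356 [  2. -59. -30.] [ 12.  60. -25.] [121 377] [220 239]
-20 27 [ -0. -47. -20.] [ 10.  48. -18.] [153 345] [219 238]
```

The depth image shows that the real fingertips end about 18 mm behind the reported TCP, and that the closed fingers are about ±7 mm wide. They passed above the gable without touching it. I'll back off, go 30 mm lower and repeat the push.

Call:
{"api": "step_arm", "payload": {
  "xyz": [
    [0,0.1,0],
    [0,0.1,0],
    [0,0.1,0],
    [0,0.1,0.03],
    [0,0.1,0.06],
    [0,0.1,0.09],
    [0,0.1,0.12],
    [0,0.1,0.135],
    [0,0.1,0.15],
    [0,0.1,0.15],
    [0,0.1,0.15]
  ],
  "yaw": [0,0,0,0,0,0,0,0,0,0,0],
  "claw": [1,1,1,1,1,1,1,1,1,1,1]
}}

```text
time_s: 7.62
tcp_pos: [0.5763, -0.1364, 0.0119]
eef_rot: [180.0, 0.0, 0.0]
contact_force: [-0.0, -0.2, -0.2]
gripper_width: 0.0006
gripper_force: 0.0
```

Call:
{"api": "step_arm", "payload": {
  "xyz": [
    [0,-0.01,0],
    [0,-0.02,0],
    [0,-0.03,0],
    [0,-0.035,0],
    [0,-0.04,0],
    [0,-0.045,0],
    [0,-0.05,0],
    [0,-0.055,0],
    [0,-0.06,0],
    [0,-0.065,0],
    [0,-0.065,0]
  ],
  "yaw": [0,0,0,0,0,0,0,0,0,0,0],
  "claw": [1,1,1,1,1,1,1,1,1,1,1]
}}

```text
time_s: 8.53
tcp_pos: [0.5764, -0.1232, 0.0121]
eef_rot: [-180.0, -0.0, 0.0]
contact_force: [-0.4, 0.7, 0.2]
gripper_width: 0.0005
gripper_force: 0.2
```

```bash
python3 edges.py w6 120 150 180
```

```text
8.5333 [ 0.5764 -0.1232  0.0121] [-1.8e+02 -0.0e+00  1.0e-02] [-0.4  0.7  0.2] [-0.17 -0.01 -0.01]
120 [(131, np.float64(-0.0735)), (170, np.float64(-0.0901)), (214, np.float64(-0.1089)), (295, np.float64(-0.1435)), (333, np.float64(-0.1598)), (362, np.float64(-0.1722))]
150 [(60, np.float64(-0.0414)), (214, np.float64(-0.1086)), (246, np.float64(-0.1226)), (294, np.float64(-0.1435)), (327, np.float64(-0.158)), (337, np.float64(-0.1623))]
180 [(58, np.float64(-0.0386)), (65, np.float64(-0.0418)), (150, np.float64(-0.0797)), (293, np.float64(-0.1435))]
```

Call:
{"api": "step_arm", "payload": {
  "xyz": [
    [0,-0.004,0],
    [0,-0.008,0],
    [0,-0.012,0],
    [0,-0.015,0],
    [0,-0.018,0],
    [0,-0.02,0],
    [0,-0.02,0]
  ],
  "yaw": [0,0,0,0,0,0,0],
  "claw": [1,1,1,1,1,1,1]
}}

```text
time_s: 9.17
tcp_pos: [0.5776, -0.1201, 0.0126]
eef_rot: [180.0, -0.1, 0.0]
contact_force: [3.1, -6.1, -0.3]
gripper_width: 0.0004
gripper_force: 3.3
```

```bash
python3 edges.py w7 120 150 180; python3 -c "
import cv2
p=cv2.imread('pics/w7.png')[0:260,0:400]; cv2.imwrite('pics/v7.png',cv2.resize(p,None,fx=1.5,fy=1.5))"
```

```text
9.1667 [ 0.5776 -0.1201  0.0126] [ 1.7995e+02 -1.2000e-01  3.0000e-02] [ 3.1 -6.1 -0.3] [-2.45 -1.13 -0.06]
120 [(143, np.float64(-0.0752)), (153, np.float64(-0.0795)), (212, np.float64(-0.1048)), (301, np.float64(-0.143)), (302, np.float64(-0.1435)), (348, np.float64(-0.1632)), (358, np.float64(-0.1675))]
150 [(80, np.float64(-0.0467)), (106, np.float64(-0.058)), (213, np.float64(-0.1049)), (248, np.float64(-0.1203)), (301, np.float64(-0.1435)), (327, np.float64(-0.1549)), (337, np.float64(-0.1593))]
180 [(66, np.float64(-0.0388)), (151, np.float64(-0.0768)), (299, np.float64(-0.1431))]
```

View pics/v7.png

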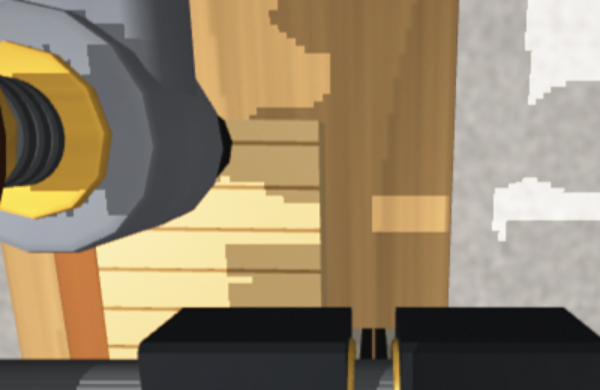

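The gable is now flush on the fence: its right edge is at -0.1048 and the home value is -0.104. The push was about 6 N. Next I go round behind it and push on the right slant of the peak.

Call:
{"api": "step_arm", "payload": {
  "xyz": [
    [0,0.02,0],
    [0,0.04,0],
    [0,0.04,0],
    [-0.15,0.04,0],
    [-0.3,0.04,0],
    [-0.45,0.04,0],
    [-0.475,0.04,0],
    [-0.475,0.04,0],
    [-0.475,-0.125,0],
    [-0.475,-0.125,0],
    [-0.475,-0.125,0]
  ],
  "yaw": [0,0,0,0,0,0,0,0,0,0,0],
  "claw": [1,1,1,1,1,1,1,1,1,1,1]
}}

```text
time_s: 10.13
tcp_pos: [0.4828, -0.0933, 0.0124]
eef_rot: [-180.0, -0.1, 0.1]
contact_force: [-0.1, 0.3, 0.2]
gripper_width: 0.0008
gripper_force: 0.0
```

```bash
python3 edges.py w8 60 90 120 150
```

```text
10.1333 [ 0.4828 -0.0933  0.0124] [-1.7999e+02 -7.0000e-02  1.4000e-01] [-0.1  0.3  0.2] [-0.12  0.01  0.05]
60 [(83, np.float64(-0.0256)), (114, np.float64(-0.0383)), (276, np.float64(-0.1049)), (306, np.float64(-0.1172)), (362, np.float64(-0.1402)), (384, np.float64(-0.1493)), (385, np.float64(-0.1497))]
90 [(44, np.float64(-0.0078)), (86, np.float64(-0.0254)), (117, np.float64(-0.0384)), (275, np.float64(-0.1047)), (305, np.float64(-0.1173)), (360, np.float64(-0.1404)), (381, np.float64(-0.1492))]
120 [(49, np.float64(-0.0082)), (123, np.float64(-0.0399)), (272, np.float64(-0.1037)), (357, np.float64(-0.1401)), (378, np.float64(-0.1491))]
150 [(53, np.float64(-0.0081)), (154, np.float64(-0.0523)), (183, np.float64(-0.065)), (211, np.float64(-0.0772)), (241, np.float64(-0.0904)), (266, np.float64(-0.1013)), (355, np.float64(-0.1403))]
```

Call:
{"api": "step_arm", "payload": {
  "xyz": [
    [0.02,0,0],
    [0.04,0,0],
    [0.06,0,0],
    [0.08,0,0],
    [0.1,0,0],
    [0.115,0,0],
    [0.13,0,0],
    [0.14,0,0],
    [0.15,0,0],
    [0.16,0,0],
    [0.17,0,0],
    [0.18,0,0],
    [0.19,0,0],
    [0.2,0,0],
    [0.21,0,0],
    [0.22,0,0],
    [0.23,0,0],
    [0.24,0,0],
    [0.25,0,0],
    [0.25,0,0]
  ],
  "yaw": [0,0,0,0,0,0,0,0,0,0,0,0,0,0,0,0,0,0,0,0],
  "claw": [1,1,1,1,1,1,1,1,1,1,1,1,1,1,1,1,1,1,1,1]
}}

```text
time_s: 11.85
tcp_pos: [0.5317, -0.0945, 0.012]
eef_rot: [180.0, -0.0, 0.0]
contact_force: [-2.0, -2.4, -0.1]
gripper_width: 0.0007
gripper_force: 1.7
```

```bash
cat > fl.py <<'E'
from seg import *
import sys
# far right corner of gable + right-edge: use two-image-free: gable/bed edges along column, at z=.042
st=status.get_state(); print(st["time_s"],st["tcp_pos"].round(4),st["contact_force"].round(1)); k=cam("wrist",st); p,d=cams.capture("wrist"); cv2.imwrite(f"pics/{sys.argv[1]}.png",p); np.savez(f"{sys.argv[1]}.npz",d=d,**{q:st[q] for q in("tcp_pos","eef_rot")})
# depth map -> world points at gable top height
K,W=k; vv,uu=np.mgrid[0:384,0:512]; P=np.stack([(uu-K[0,2])/K[0,0]*d,(vv-K[1,2])/K[1,1]*d,d],-1)@W[:3,:3].T+W[:3,3]
m=(abs(P[...,2]-.042)<.0045)&(d>0)&(P[...,1]<-.02)&(P[...,1]>-.135)&(P[...,0]>.48)&(P[...,0]<.70)
for x in np.arange(.54,.69,.01):
    s=m&(abs(P[...,0]-x)<.003)
    if s.sum()>5: print(round(x,3),"y",P[s][:,1].min().round(4),P[s][:,1].max().round(4))
for y in (-.06,-.066,-.072,-.078,-.084,-.09,-.096,-.1,-.103):
    s=m&(abs(P[...,1]-y)<.0015)
    if s.sum()>3: print("y",y,"x",P[s][:,0].min().round(4),P[s][:,0].max().round(4))
E
python3 fl.py w9
```

```text
11.85 [ 0.5317 -0.0945  0.012 ] [-2.  -2.4 -0.1]
0.54 y -0.1012 -0.0886
0.55 y -0.0897 -0.0249
0.56 y -0.0996 -0.0245
0.57 y -0.1044 -0.0247
0.58 y -0.1043 -0.0244
0.59 y -0.1042 -0.0246
0.6 y -0.1043 -0.0241
0.61 y -0.1043 -0.0242
0.62 y -0.1041 -0.0244
0.63 y -0.1043 -0.0242
y -0.06 x 0.5524 0.6364
y -0.066 x 0.5527 0.6364
y -0.072 x 0.5526 0.6366
y -0.078 x 0.5525 0.6364
y -0.084 x 0.5524 0.6363
y -0.09 x 0.5403 0.6363
y -0.096 x 0.5412 0.6365
y -0.1 x 0.5406 0.6363
y -0.103 x 0.5652 0.6365
```

Call:
{"api": "step_arm", "payload": {
  "xyz": [
    [0.005,0,0],
    [0.01,0,0],
    [0.015,0,0],
    [0.02,0,0],
    [0.025,0,0],
    [0.03,0,0],
    [0.034,0,0],
    [0.038,0,0],
    [0.041,0,0],
    [0.044,0,0],
    [0.044,0,0]
  ],
  "yaw": [0,0,0,0,0,0,0,0,0,0,0],
  "claw": [1,1,1,1,1,1,1,1,1,1,1]
}}

```text
time_s: 12.82
tcp_pos: [0.5403, -0.0944, 0.012]
eef_rot: [-180.0, -0.0, 0.0]
contact_force: [-2.6, -3.1, -0.2]
gripper_width: 0.0005
gripper_force: 1.9
```

```bash
python3 fl.py w10 | egrep "^[0-9]+\.[0-9]+ \[|0.57|0.58|0.6 |-0.103"
```

```text
12.8167 [ 0.5403 -0.0944  0.012 ] [-2.6 -3.1 -0.2]
0.57 y -0.1009 -0.0245
0.58 y -0.1044 -0.0244
0.6 y -0.1041 -0.0241
y -0.066 x 0.561 0.6358
y -0.096 x 0.5497 0.6448
y -0.103 x 0.5738 0.645
```

Next, small steps until the force shows the stop.

Call:
{"api": "step_arm", "payload": {
  "xyz": [
    [0.003,0,0],
    [0.006,0,0],
    [0.008,0,0],
    [0.01,0,0],
    [0.01,0,0]
  ],
  "yaw": [0,0,0,0,0],
  "claw": [1,1,1,1,1]
}}

```text
time_s: 13.28
tcp_pos: [0.542, -0.0944, 0.012]
eef_rot: [180.0, 0.0, 0.0]
contact_force: [-2.4, -2.4, 0.6]
gripper_width: 0.0008
gripper_force: 2.2
```

Call:
{"api": "step_arm", "payload": {
  "xyz": [
    [0.002,0,0],
    [0.004,0,0],
    [0.005,0,0],
    [0.005,0,0]
  ],
  "yaw": [0,0,0,0],
  "claw": [1,1,1,1]
}}

```text
time_s: 13.62
tcp_pos: [0.5422, -0.0945, 0.0119]
eef_rot: [180.0, 0.1, 0.0]
contact_force: [-4.5, -3.1, 1.6]
gripper_width: 0.0005
gripper_force: 2.8
```

Call:
{"api": "step_arm", "payload": {
  "xyz": [
    [0.002,0,0],
    [0.004,0,0],
    [0.006,0,0],
    [0.006,0,0]
  ],
  "yaw": [0,0,0,0],
  "claw": [1,1,1,1]
}}

```text
time_s: 13.95
tcp_pos: [0.5423, -0.0946, 0.0117]
eef_rot: [180.0, 0.2, -0.0]
contact_force: [-7.5, -1.9, 2.8]
gripper_width: 0.0008
gripper_force: 3.6
```

```bash
python3 fl.py w11 | egrep "^[0-9]+\.[0-9]+ \[|0.57|0.58|0.6 |-0.103"
```

```text
13.95 [ 0.5423 -0.0946  0.0117] [-7.5 -1.9  2.8]
0.57 y -0.0992 -0.0244
0.58 y -0.1041 -0.0246
0.6 y -0.1043 -0.0242
y -0.066 x 0.5635 0.6349
y -0.096 x 0.5518 0.6471
y -0.103 x 0.5756 0.6469
```

Call:
{"api": "step_arm", "payload": {
  "xyz": [
    [-0.05,0.03,0],
    [-0.15,0.03,0],
    [-0.15,0.03,0],
    [-0.15,0.03,-0.2],
    [-0.15,0.03,-0.4],
    [-0.15,0.03,-0.6],
    [-0.15,0,-0.8],
    [-0.1,-0.1,-1],
    [0,-0.115,-1],
    [0.2,-0.115,-1]
  ],
  "yaw": [0,0,0,0,0,0,0,0,0,0],
  "claw": [1,1,1,0,-1,-1,-1,-1,-1,-1]
}}

```text
time_s: 14.83
tcp_pos: [0.586, -0.0698, 0.2182]
eef_rot: [-179.8, -0.6, 0.1]
contact_force: [-0.2, 0.3, -0.1]
gripper_width: 0.0416
gripper_force: 0.0
```

Call:
{"api": "step_arm", "payload": {
  "xyz": [
    [0.05,0,-0.2],
    [0.05,0,-0.4],
    [0.05,0,-0.45],
    [0.05,0,-0.45],
    [0.05,0,-0.45]
  ],
  "yaw": [0,0,0,0,0],
  "claw": [-1,-1,-1,-1,-1]
}}

```text
time_s: 15.25
tcp_pos: [0.5954, -0.071, 0.3034]
eef_rot: [-179.9, -0.2, 0.0]
contact_force: [-0.5, -0.0, -0.3]
gripper_width: 0.0753
gripper_force: 0.0
```

```bash
python3 fl.py w12; python3 -c "
import cv2
p=cv2.imread('pics/w12.png')[0:230,180:330]; cv2.imwrite('pics/v12.png',cv2.resize(p,None,fx=2.6,fy=2.6,interpolation=cv2.INTER_CUBIC))"
python3 - <<'E'
from seg import *
z=np.load("w12.npz"); print(z["tcp_pos"],z["eef_rot"]); print(ball(cv2.imread("pics/w12.png"),(200,10,300,180)))
E
```

```text
15.25 [ 0.5954 -0.071   0.3034] [-0.5 -0.  -0.3]
0.55 y -0.0786 -0.025
0.56 y -0.0891 -0.0252
0.57 y -0.0983 -0.0255
0.58 y -0.1035 -0.0257
0.59 y -0.1033 -0.0246
0.6 y -0.1044 -0.0247
0.61 y -0.1043 -0.0251
0.62 y -0.1041 -0.0253
0.63 y -0.104 -0.0256
0.64 y -0.1037 -0.0245
0.65 y -0.1036 -0.0248
0.66 y -0.1033 -0.0251
0.67 y -0.1044 -0.0254
0.68 y -0.1043 -0.0243
y -0.06 x 0.5545 0.6156
y -0.066 x 0.55 0.6132
y -0.072 x 0.5454 0.6131
y -0.078 x 0.5507 0.6144
y -0.084 x 0.5558 0.6169
y -0.09 x 0.5629 0.6989
y -0.096 x 0.5697 0.699
y -0.1 x 0.5738 0.699
y -0.103 x 0.5751 0.699
[ 0.59536048 -0.07101506  0.30338321] [-1.79932360e+02 -2.34710727e-01  2.23156186e-02]
(((248.5, 118.57317352294922), 20.724607467651367), 1277.0)
```

View pics/v12.png

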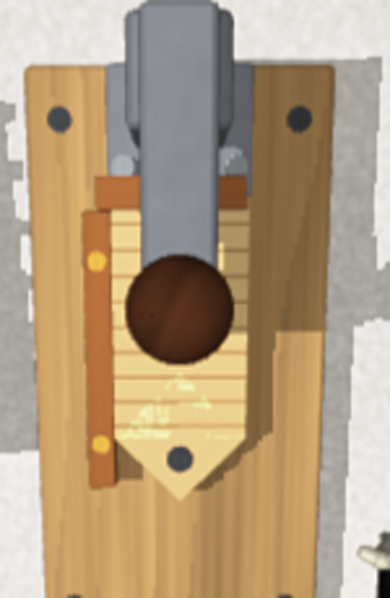

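The crop shows the gable seated against the stop (at v≈208) and the fence (at u≈113). Its peak is at x = 0.5454, and home is 0.5455. Next comes the knob.

Call:
{"api": "step_arm", "payload": {
  "xyz": [
    [0.15,0,0],
    [0.257,0,0],
    [0.257,0,0],
    [0.257,0,0.2],
    [0.257,0,0.4],
    [0.257,0,0.5],
    [0.257,0,0.5],
    [0.257,0,0.5]
  ],
  "yaw": [0,0,0,0,0,0,0,0],
  "claw": [-1,-1,-1,-1,-1,-1,-1,-1]
}}

```text
time_s: 15.97
tcp_pos: [0.645, -0.0716, 0.2011]
eef_rot: [180.0, 0.1, 0.0]
contact_force: [0.1, 0.5, 0.8]
gripper_width: 0.0875
gripper_force: 0.0
```

Run:
```python
from seg import *
st=status.get_state(); p,d=cams.capture("wrist"); cv2.imwrite("pics/w13.png",p); k=cam("wrist",st); b=ball(p,(150,60,350,330)); print(st["joints"].round(1),st["tcp_pos"].round(4),st["gripper_width"],b)
z=np.load("w12.npz"); k2=cam("wrist",dict(tcp_pos=z["tcp_pos"],eef_rot=z["eef_rot"]))
print(onz(k2,248.5,118.57,.152)); print(onz(k,*b[0][0],.152))
K,W=k;T=cams.calibration("wrist")["T_tool_cam"]
for u in (120,150,180,210,248,290,320,350,380): print(u,[ (T[:3,:3]@(np.linalg.solve(K,[u,v,1.])*d[v,u])+T[:3,3]).__mul__(1000).round().astype(int).tolist() for v in (200,225,240,255)])
```

```text
[ 10.9  18.4  -3.3   0.  -68.4  79.2] [ 0.645  -0.0716  0.2011] 0.08754738776462598 (((247.4652557373047, 198.69305419921875), 28.40155029296875), 2418.0)
[ 0.64617197 -0.07134085  0.152     ]
[ 0.6452196  -0.07143071  0.152     ]
120 [[-37, -137, 172], [11, -58, -32], [32, -32, -99], [30, -30, -103]]
150 [[-45, -114, 200], [10, -45, -29], [32, -24, -98], [30, -23, -102]]
180 [[-38, -74, 178], [-75, -80, 200], [32, -17, -97], [30, -16, -102]]
210 [[-33, -39, 159], [-60, -40, 160], [32, -9, -98], [30, -9, -102]]
248 [[6, 0, 27], [-13, 0, 33], [32, 0, -99], [30, 0, -103]]
290 [[-38, 46, 175], [-67, 47, 177], [32, 11, -97], [30, 10, -103]]
320 [[-45, 84, 201], [-76, 85, 201], [33, 18, -99], [30, 18, -102]]
350 [[-45, 118, 200], [10, 48, -28], [32, 26, -98], [30, 25, -103]]
380 [[-45, 153, 200], [-76, 157, 201], [32, 33, -98], [30, 32, -102]]
```

Call:
{"api": "step_arm", "payload": {
  "xyz": [
    [0.004,0,0.1],
    [0.004,0,0.25],
    [0.004,0,0.38],
    [0.004,0,0.43],
    [0.004,0,0.43],
    [0.004,0,0.43],
    [0.004,0,0.43],
    [0.004,0,0.43],
    [0.004,0,0.43],
    [0.004,0,0.43],
    [0.004,0,0.43],
    [0.004,0,0.43],
    [0.004,0,0.43]
  ],
  "yaw": [0,0,0,0,0,0,0,0,0,0,0,0,0],
  "claw": [-1,-1,-1,-1,-1,1,1,1,1,1,1,1,1],
  "grip_force": 34
}}

```text
time_s: 17.1
tcp_pos: [0.6466, -0.0713, 0.1161]
eef_rot: [-180.0, -0.0, 0.0]
contact_force: [-1.0, 9.8, 1.0]
gripper_width: 0.0395
gripper_force: 5.7
```

Call:
{"api": "step_arm", "payload": {
  "xyz": [
    [0,-0.005,0],
    [0,-0.005,0],
    [0,-0.005,0],
    [0,-0.005,0],
    [0,-0.005,0]
  ],
  "yaw": [0,0,0,0,0],
  "claw": [1,1,1,1,1]
}}

```text
time_s: 17.52
tcp_pos: [0.6466, -0.0707, 0.1161]
eef_rot: [180.0, -0.0, 0.0]
contact_force: [0.7, -4.4, 1.4]
gripper_width: 0.0385
gripper_force: 34.0
```

Call:
{"api": "step_arm", "payload": {
  "xyz": [
    [0,0.002,0.001],
    [0,0.002,0.002],
    [0,0.002,0.003],
    [0,0.002,0.004],
    [0,0.002,0.005],
    [0,0.002,0.007],
    [0,0.002,0.008],
    [0,0.002,0.009],
    [0,0.002,0.01],
    [0,0.002,0.011],
    [0,0.002,0.011]
  ],
  "yaw": [0.0167,0.0333,0.05,0.0667,0.0833,0.1,0.1167,0.1333,0.15,0.1667,0.1667],
  "claw": [1,1,1,1,1,1,1,1,1,1,1]
}}

```text
time_s: 18.43
tcp_pos: [0.646, -0.0716, 0.1138]
eef_rot: [179.9, -0.0, -60.4]
contact_force: [-1.3, -4.3, 0.7]
gripper_width: 0.0383
gripper_force: 34.0
```

```bash
python3 -c "
from plant import status
s=status.get_state(); print(s['joints'].round(1),s['moment'].round(3),s['contact_force'].round(1),s['tcp_pos'])"
```

```text
[ 10.9  22.3  -9.7   0.  -58.1  18.7] [-1.8    0.304 -0.189] [-1.3 -4.3  0.7] [ 0.64600477 -0.07164955  0.11383562]
```

Call:
{"api": "step_arm", "payload": {
  "xyz": [
    [0,0,0.002],
    [0,0,0.003],
    [0,0,0.005],
    [0,0,0.006],
    [0,0,0.006]
  ],
  "yaw": [0.0167,0.0333,0.05,0.0667,0.0833],
  "claw": [1,1,1,1,1]
}}

```text
time_s: 18.85
tcp_pos: [0.6455, -0.0717, 0.1127]
eef_rot: [179.9, -0.1, -90.3]
contact_force: [-3.1, -4.8, 2.0]
gripper_width: 0.0385
gripper_force: 34.0
```

```bash
cat > m.py <<'E'
from plant import status
s=status.get_state(); print(s['time_s'],s['joints'][5].round(1),s['eef_rot'].round(1),s['moment'].round(3),s['contact_force'].round(1),s['tcp_pos'].round(4),s['gripper_force'],s['joint_torque'].round(2))
E
python3 m.py
```

```text
18.85 -11.2 [ 1.799e+02 -1.000e-01 -9.030e+01] [-1.819  0.984  0.282] [-3.1 -4.8  2. ] [ 0.6455 -0.0717  0.1127] 33.99403631687164 [  3.42 -56.25  27.94   4.81   1.39   1.79]
```

Call:
{"api": "step_arm", "payload": {
  "xyz": [
    [0,0,0.001],
    [0,0,0.003],
    [0,0,0.004],
    [0,0,0.005],
    [0,0,0.006]
  ],
  "yaw": [0.0167,0.0333,0.05,0.0667,0.0833],
  "claw": [1,1,1,1,1]
}}

```text
time_s: 19.27
tcp_pos: [0.645, -0.0717, 0.112]
eef_rot: [179.9, -0.1, -120.2]
contact_force: [-6.5, -2.5, 9.3]
gripper_width: 0.0385
gripper_force: 34.0
```

```bash
python3 m.py
```

```text
19.2667 -41.1 [ 1.799e+02 -1.000e-01 -1.202e+02] [-0.559  2.1    0.604] [-6.5 -2.5  9.3] [ 0.645  -0.0717  0.112 ] 33.994431495666504 [  2.01 -53.03  27.7    4.82   2.51   1.41]
```

```bash
cat > bz.py <<'E'
from seg import *
from scipy.optimize import least_squares
import sys
def fit(p,d,st,save=None):
    K,W=cam("wrist",st); vv,uu=np.mgrid[0:384,0:512]
    P=np.stack([(uu-K[0,2])/K[0,0]*d,(vv-K[1,2])/K[1,1]*d,d],-1)@W[:3,:3].T+W[:3,3]
    h=cv2.cvtColor(p,cv2.COLOR_BGR2HSV); m=cv2.inRange(h,(0,80,8),(14,255,120))>0
    m&=(np.linalg.norm(P[...,:2]-[.646,-.0713],axis=-1)<.016)&(P[...,2]>.135)&(P[...,2]<.185)&(d>0)
    q=P[m]; r=least_squares(lambda c:np.linalg.norm(q-c,axis=1)-.02,[.646,-.0713,.15],loss="soft_l1",f_scale=.001)
    return r.x.round(4),m.sum(),(np.abs(r.fun).mean()*1000).round(2)
if __name__=="__main__":
    for n in ("w1","w2","w12"):
        z=np.load(n+".npz"); print(n,fit(cv2.imread(f"pics/{n}.png"),z["d"],dict(tcp_pos=z["tcp_pos"],eef_rot=z["eef_rot"])))
    st=status.get_state(); p,d=cams.capture("wrist"); cv2.imwrite(f"pics/{sys.argv[1]}.png",p); print("now",fit(p,d,st))
E
python3 bz.py b1; python3 m.py
```

```text
w1 (array([ 0.6454, -0.07  ,  0.1541]), np.int64(1152), np.float64(0.45))
w2 (array([ 0.6454, -0.07  ,  0.1541]), np.int64(1019), np.float64(0.47))
w12 (array([ 0.6455, -0.0699,  0.154 ]), np.int64(979), np.float64(0.48))
now (array([ 0.646 , -0.0711,  0.1496]), np.int64(1981), np.float64(0.34))
19.3167 -41.6 [ 1.799e+02 -1.000e-01 -1.207e+02] [-1.15   2.04   0.371] [-6.6 -2.2  7.9] [ 0.6451 -0.0715  0.112 ] 34.00008738040924 [  1.87 -53.28  27.48   5.09   2.3    0.65]
```

Call:
{"api": "step_arm", "payload": {
  "xyz": [
    [-0.0025,-0.004,0.001],
    [-0.0025,-0.004,0.002],
    [-0.0025,-0.004,0.003],
    [-0.0025,-0.004,0.004],
    [-0.0025,-0.004,0.005],
    [-0.0025,-0.004,0.005]
  ],
  "yaw": [0.0167,0.0333,0.05,0.0667,0.0833,0.0833],
  "claw": [1,1,1,1,1,1]
}}

```text
time_s: 19.82
tcp_pos: [0.6469, -0.07, 0.1115]
eef_rot: [180.0, -0.0, -150.3]
contact_force: [-5.9, 2.7, 8.9]
gripper_width: 0.0385
gripper_force: 34.0
```

```bash
python3 m.py; python3 bz.py b2 | tail -1
```

```text
19.8167 -71.2 [ 180.    -0.  -150.3] [1.101 1.868 0.121] [-5.9  2.7  8.9] [ 0.6469 -0.07    0.1115] 34.00307536125183 [ -1.54 -52.28  25.71   6.42   1.73  -1.88]
now (array([ 0.6461, -0.0712,  0.1496]), np.int64(1959), np.float64(0.35))
```

Call:
{"api": "step_arm", "payload": {
  "xyz": [
    [0.006,-0.003,-0.003],
    [0.006,-0.003,-0.003],
    [0.006,-0.003,-0.003],
    [0.006,-0.003,-0.003],
    [0.006,-0.003,-0.003]
  ],
  "yaw": [0,0.0167,0.0333,0.05,0.0667],
  "claw": [1,1,1,1,1]
}}

```text
time_s: 20.28
tcp_pos: [0.6468, -0.0707, 0.1116]
eef_rot: [179.9, 0.0, -174.2]
contact_force: [-1.7, 3.5, 4.3]
gripper_width: 0.0388
gripper_force: 34.0
```

```bash
python3 m.py; python3 bz.py b3 | tail -1
```

```text
20.2833 -95.0 [ 179.9    0.  -174.2] [1.172 0.766 0.591] [-1.7  3.5  4.3] [ 0.6468 -0.0707  0.1116] 33.994218707084656 [ -2.56 -55.18  25.43   6.43   0.3    1.47]
now (array([ 0.6461, -0.0713,  0.1497]), np.int64(1943), np.float64(0.35))
```

Call:
{"api": "step_arm", "payload": {
  "xyz": [
    [0,0,0],
    [0,0,0],
    [0,0,0],
    [0,0,0],
    [0,0,0],
    [0,0,0],
    [0,0,0.001],
    [0,0,0.002],
    [0,0,0.002]
  ],
  "yaw": [0,0,0,0.0167,0.0333,0.05,0.0667,0.0833,0.1],
  "claw": [1,1,1,1,1,1,1,1,1],
  "grip_force": 40
}}

```text
time_s: 21.08
tcp_pos: [0.6475, -0.0719, 0.1114]
eef_rot: [180.0, 0.1, 150.0]
contact_force: [-2.0, -0.3, 5.8]
gripper_width: 0.0382
gripper_force: 40.0
```

```bash
python3 m.py; python3 bz.py b4 | tail -1
```

```text
21.0833 -130.8 [1.8e+02 1.0e-01 1.5e+02] [-0.178  0.432  0.673] [-2.  -0.3  5.8] [ 0.6475 -0.0719  0.1114] 39.994338154792786 [ 5.000e-02 -5.484e+01  2.472e+01  4.880e+00  3.100e-01  1.380e+00]
now (array([ 0.646 , -0.0714,  0.1493]), np.int64(1943), np.float64(0.35))
```

The ball went down another 0.4 mm and then slipped, as expected for about 85 N. I'll let go and rise clear.

Call:
{"api": "step_arm", "payload": {
  "xyz": [
    [0,0,0],
    [0,0,0],
    [0,0,0],
    [0,0,0],
    [0,0,0],
    [0,0,0],
    [0,0,-0.1],
    [0,0,-0.25],
    [0,0,-0.4],
    [0,0,-0.6],
    [0,0,-0.8],
    [0,0,-0.9],
    [0,0,-0.9],
    [0,0,-0.9]
  ],
  "yaw": [0,0,0,0,0,0,0,0,0,0,0,0,0,0],
  "claw": [-1,-1,-1,-1,-1,-1,-1,-1,-1,-1,-1,-1,-1,-1]
}}

```text
time_s: 22.3
tcp_pos: [0.6473, -0.0718, 0.2924]
eef_rot: [179.9, 0.1, 150.0]
contact_force: [0.3, -0.1, -0.9]
gripper_width: 0.0875
gripper_force: 0.0
```

```bash
python3 m.py; python3 bz.py b5 | tail -1; python3 -c "
import cv2
p=cv2.imread('pics/b5.png'); cv2.imwrite('pics/v14.png',p)"
```

```text
22.3 -130.7 [1.799e+02 1.000e-01 1.500e+02] [-0.019 -0.106 -0.012] [ 0.3 -0.1 -0.9] [ 0.6473 -0.0718  0.2924] 0.0 [ -0.06 -55.81  32.43   7.73  -0.24  -0.  ]
now (array([ 0.6461, -0.0718,  0.1494]), np.int64(918), np.float64(0.46))
```

View pics/v14.png

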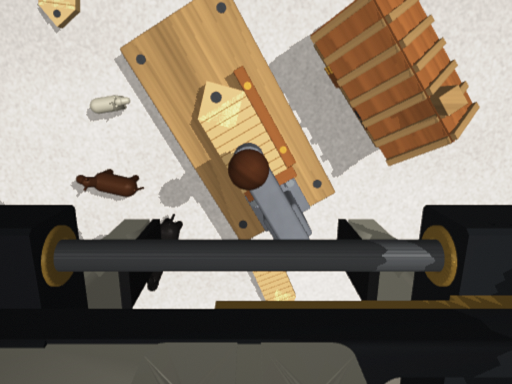

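The gable, at about (235,125), is still flush along the fence with its peak at (208,83). The ball, at (249,168), is free and stays down, and the animals and cottage have not moved. I'm handing in.

```bash
python3 -c "
from plant import job; print(job.close_job())"
```

```text
the job is handed in; nothing more can be done
None
```

The job is handed in: the gable sits flush against the fence and end stop, the clamp is tightened to an estimated 85 N (worked out from the pinch at which the knob slipped, not measured), and the knob is released with the arm clear; the hand-in returned no verdict.

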